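Clamp a jar in the quick-clamp prep board, crack its lid, release the clamp

ROBOT

A 7-joint arm with a two-finger parallel gripper is mounted at the origin on a cart in front of the work surface, level with it; the furniture and walls round the work are solid. World frame = base frame: x ahead of the robot, y to its left, z up, the work surface at z = 0. Lengths are in m, angles in degrees, forces in N, time in s.
With the tool pointing down it reaches from about 0.425 to 0.875 m from the base axis. Payload 4.7 kg.
Tool frame: the origin (TCP) lies midway between the tips of the shut fingers; the grasp point (between the pads) lies 19 mm behind it; z points along the fingers, y is the line along which they close (so a half turn about z gives the same grasp; the last joint's range is limited). The gripper opens to 87 mm and grips with 3 to 60 N. Pads are 19 mm wide; open, the fingers measure 117 mm over their backs; the gripper's body (75 mm by 190 mm) begins 51 mm behind the grasp point.
Start: joints at [-66.744, 18.392, -4.016, 83.108, 1.295, 78.541, -3.26], TCP at [0.248, 0.601, 0.223] pointing down, gripper open.
Joint ranges: [-163.93, 163.93], [-17.29, 119.83], [-79.2, 71.16], [3.27, 140.29], [-89.18, 269.18], [5.43, 117.66], [-154.24, 154.24]. Speed limits (degrees/s): [147.25, 147.25, 180, 180, 180, 180, 180].

INTERFACE

Orientations are given as [roll, pitch, yaw] about the fixed x, y, z axes, in that order (R = Rz(yaw) Ry(pitch) Rx(roll)).
In Python, from cell import env gives the robot as it stands. The module is installed in compiled form; this text tells all that it offers.
- The arm moves only by the tool send_rows, never from a script. Its argument "series" is a list of rows, each an object with "travel": the shift along the tool's x, y, z in cm, a list of three; "dr": the turn, a rotation vector about the tool's x, y, z in degrees, a list of three; "claw": the finger opening in cm, from 0 to 8.7. In form: [{"travel": [tx, ty, tz], "dr": [wx, wy, wz], "claw": claw}, ...]. A call has 1 to 12 rows; each row is the pose to reach, as a shift and turn from the pose commanded when the call began, along the tool's axes at that moment; what a row does not reach only later rows make up. A row lasts 1/12 s, in which the tool goes at most 41.7 mm and 7.16 degrees, less where a joint would pass 70% of its speed; a pose out of reach is approached as far as the arm can. A call with a gripper value outside its range is refused whole. The fingers move at their own pace and stop on an object; "grip_force" is the grip in N (left out, the last holds). Time passes only in rows, so rows that repeat a pose let the fingers close. It gives the time, the measured TCP pose, the force and the opening at its end, in the units of the state.
- env.get_obs(): the state, without advancing time (a new reading comes with each control period).
- env.read_camera(name): name is "scene" or "top"; returns the picture (420x560x3 uint8, blue, green, red); there is no depth.
- env.calibration(name): a dict with "fx", "fy", "cx", "cy" (pixels), "cam_to_world" (4x4, takes a point from camera to world coordinates). Camera axes: x right, y down, z forward; pixel columns grow to the right and rows downward; lengths in m; the calibration is good to about 2 mm. A picture is of the moment at which its call begins. calibration takes no time and is no camera call.
- env.sign_off(): hands the job in, once; it reports no verdict.
The state is a dict: "time_s": time; "qpos": joint angles; "joint_velocities": joint speeds; "effort": joint torques, N m; "tool_pos": TCP position; "tool_rot": TCP orientation; "force": force on the tool from outside, world axes, zero at the start; "wrist_torque": the same for the moment, N m; "grip_width": finger opening in m.
Only numpy, scipy, OpenCV 4.12 (cv2) and the standard library are available. Lean on these libraries where they do the work, as an engineer would, in place of code of your own. Each camera call takes 0.05 s, during which the arm holds its last target. There are 200 camera calls.

TASK

Crack open the glass jar that stands between the jaws of the one-handed prep board: pump the clamp's orange trigger with light squeezes until the jar is held firmly in the V jaw, without crushing the glass, let go of the trigger, and twist the lid a quarter turn anticlockwise while the clamp holds the jar. Then press the red release lever and, keeping it pressed, slide the jaw fully back to its stop so that the jar stands free and upright on the board with its lid loosened; leave everything else where it is.

Things in the scene. Friction and masses are not known exactly. Their poses are not given: they have to be found in the camera images.
- prep_board: white one-handed prep board on suction feet, fixed, 310 x 132 mm, top 26 mm above the worktop. Origin on the worktop; x runs along the board from the clamp's grip to the grey V jaw, z up, y left of x. A steel bar with rungs every 6 mm is let in along y = 0; the clamp head slides on it. V jaw: x 0.120 to 0.159, top 82 mm above the worktop; a jar pressed home in it stands at x = 0.1015, y = 0
- head (a joint): place of the black clamp head along the board's +x (m): 0 = fully back at its stop, grows towards the V jaw; pad face at board x = 0.026 + this, so it meets the seated jar at 0.0425. Ratcheted every 6 mm: forward free, backward only while the release lever is pressed, then it drags with 2 to 3 N. Jaw plate top 83 mm above the worktop; its back 38 mm behind the pad's face; housing behind it 62 mm high
- grip_center (a point): point in the axis of the clamp's upright black grip, 117 mm above the worktop, 119 mm behind the pad's face; the grip is a post 22 mm (board x) by 24 mm (board y), top 150 mm above the worktop, and rides with the head. From its back face to the front of the orange trigger: 62 mm at rest, 36 mm fully squeezed, at 115 mm above the worktop
- trigger_front (a point): foremost point of the orange trigger, a paddle 20 mm wide before (+x of) the grip, top about 118 mm above the worktop, pivoted near the housing's top; at rest 112 mm above the worktop, 51 mm ahead of the grip's axis. Swings back 26 mm when squeezed towards the grip. Jaw running free it takes 3 to 8 N; each full squeeze clicks the jaw on by one rung, 6 mm (the first by less); let go, it springs back
- trigger (a joint): swing of the orange trigger (rad): 0 = at rest, 0.43 = fully squeezed. Once the pad bears on the seated jar the squeeze stiffens: each newton more on the trigger presses the jar with about 2.3 N, and the ratchet keeps what the last click reached. Light squeezes (20 to 30 N) simply stall when the jar is held well; hard ones crush it
- lever_face (a point): middle of the outer face of the red release lever, a paddle 20 mm wide, about 80 to 140 mm above the worktop, on the +y side of the grip, hinged at its foot, lightly sprung (1 to 2 N). At rest 30 mm to +y of the grip's axis, pressed home 18 mm; lever and grip together: 42 mm wide at rest, 27 to 30 mm pinched home, 111 mm above the worktop. The ratchet is free only near the end of its travel; let go, it locks
- pad: black rubber pad on the front of the clamp head, 54 mm wide, from 37 to 77 mm above the worktop, facing board +x; it yields on two sprung pins by up to 14 mm, 2.5 N per mm. Origin at its face, at the level of the board's top
- jar: amber glass jar with a paper label, 66 mm across, straight up to 66 mm, 102 mm high with its lid, 0.4 kg, loose on the board between the pad and the V jaw, at the start up to 13 mm short of the V jaw's seat. Pad pressure of 10 to 30 N holds it well, 60 N breaks it. Origin in the middle of its underside, z up
- lid_center (a point): middle of the brass-coloured twist-off lid, on the jar's axis, 92 mm above the jar's underside; the lid is 62 mm across and 20 mm high, its top 10 mm above this point; the glass shoulder under it widens to 66 mm, 16 mm below the lid's lower edge
- lid (a joint): turn of the lid against the jar (rad): near 0 = tight, grows anticlockwise seen from above, up to 2.3; stays where it is left; takes 0.35 N m, which the jar resists only when clamped (else it spins along)
- mug_b: white mug with a handle, 83 mm across, 94 mm high, a bystander; origin under its middle
- tasting_spoon: steel teaspoon, 130 mm long, lying on the worktop, a bystander
- lemon: yellow lemon, 71 mm long, a bystander

How it is judged (in metres and radians):
On the way, in this order (a step that is already met when the one before it is completed fails the run):
1. the trigger is squeezed (by more than 0.3 rad) (value of joint trigger above 0.3 rad), for 0.05 s.
2. the jar is clamped firmly between the pad and the V jaw (pad pressing with more than 8 N) while the robot touches nothing (contact force between pad and jar above 8 N and contact force between jar and prep_board above 8 N and contact force between the fingers and anything else below 0.5 N), for 0.3 s.
3. the lid is turned by more than 1.2 rad while the clamp still holds the jar (value of joint lid above 1.2 rad and contact force between pad and jar above 5 N), for 0.1 s.
4. the jaw is slid fully back to its stop (value of joint head below 0.005 m), for 0.1 s.
At the end, for the whole second after the job is handed in: The clamp head is back within 6 mm of its stop and does not touch the jar; the jar stands still and upright (within 0.1 rad) on the board, not farther than 25 mm from the V jaw's seat, and its lid is turned by more than 1.2 rad (value of joint head below 0.006 m and value of joint lid above 1.2 rad and contact force between pad and jar below 0.5 N and angle between jar's own z axis and vertical below 0.1 rad and linear speed of jar below 0.02 m/s and x of jar in the frame of prep_board above 0.076 m and z of jar in the frame of prep_board between 0.022 and 0.032 m).
It fails at once if the glass jar is squeezed by the pad with more than 60 N (contact force between pad and jar above 60 N).
It fails at once if the jar is tipped over or lifted off the board (angle between jar's own z axis and vertical above 0.25 rad or z of jar in the frame of prep_board above 0.04 m).
It fails at once if the mug, the spoon or the lemon is moved by more than 20 mm (distance of any of mug_b, tasting_spoon, lemon from where it was at the start of the episode above 0.02 m).
It also fails if it takes over 72 s, if anything falls off the work surface, if the arm or the gripper's body presses on something with over 40 N, if the wrist force passes 120 N, or if a joint passes its speed limit or range.

## Working session

There is one attempt and no reset: what is moved stays moved. The work goes in short steps, Python scripts to look and compute and a tool call to move; the robot and the scene stay as the last step left them, time stands still between calls to the robot, and variables do not carry over. Pictures are saved under pics/ and viewed, on a budget of 10 in all, crops included, one or two more only if the job needs it, and the job is handed in when it is done.

Besides the shell and the picture viewer there is one more tool, called as name(argument=value, ...) on one line, values as JSON. send_rows: Moves the arm, as the interface text tells. Its arguments: {"type":"object","properties":{"series":{"type":"array"},"grip_force":{"type":"number"}},"required":["series"]}

```bash
mkdir -p pics; python3 - <<'E'
from cell import env
import cv2,numpy as np
np.set_printoptions(precision=4,suppress=True)
print(env.get_obs())
for n in("scene","top"):
    cv2.imwrite(f"pics/{n}0.png",cv2.resize(env.read_camera(n),None,fx=1.4,fy=1.4,interpolation=cv2.INTER_CUBIC)); print(env.calibration(n))
E
```

```text
{'time_s': 0.0, 'qpos': array([-66.743 ,  18.4387,  -4.0164,  83.1763,   1.2946,  78.5416,
        -3.2607]), 'joint_velocities': array([ 0.077 , -0.0126, -0.0258,  0.0431,  0.0737,  0.0551,  0.0577]), 'effort': array([  0.0004, -49.1295,  -0.4037, -31.2528,  -0.064 ,   0.0439,
         0.0002]), 'tool_pos': array([0.248 , 0.6002, 0.2215]), 'tool_rot': array([-179.8887,    0.0052,  157.5528]), 'force': array([ 0.6798, -0.7254, -0.3733]), 'wrist_torque': array([ 0.0169, -0.0312, -0.0258]), 'grip_width': 0.0866819391520471}
{'fx': 482.98921881493993, 'fy': 482.98921881493993, 'cx': 280.1328591282559, 'cy': 208.85243706970058, 'cam_to_world': array([[ 0.8992, -0.1685,  0.4037,  0.188 ],
       [-0.4368, -0.3954,  0.808 , -0.6902],
       [ 0.0235, -0.9029, -0.4292,  0.4645],
       [ 0.    ,  0.    ,  0.    ,  1.    ]])}
{'fx': 434.09259412916845, 'fy': 434.09259412916845, 'cx': 280.4243990284693, 'cy': 216.0245009969126, 'cam_to_world': array([[ 0.0051, -0.9949,  0.1011,  0.4751],
       [-0.9997, -0.0028,  0.023 , -0.0023],
       [-0.0226, -0.1012, -0.9946,  0.9539],
       [ 0.    ,  0.    ,  0.    ,  1.    ]])}
```

View pics/scene0.png

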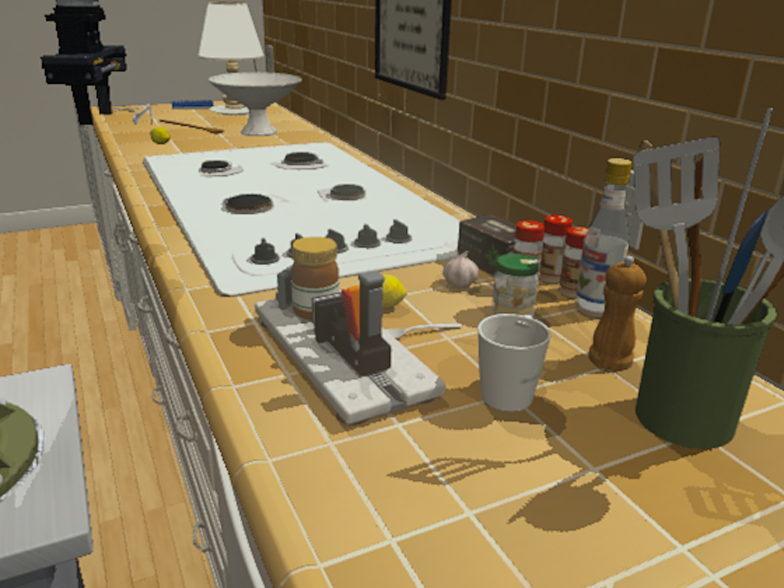

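View pics/top0.png

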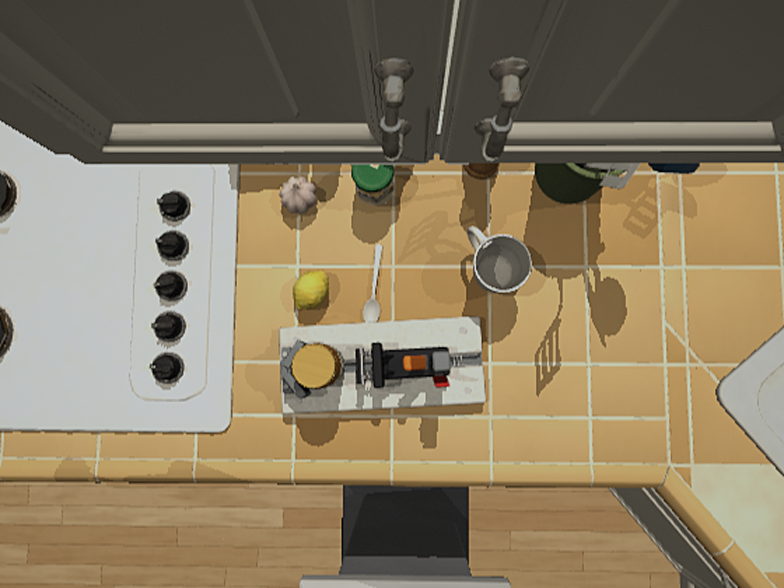

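The top view shows the board with the V jaw on the left (+y world) at about (300,368), the jar lid at (316,366), and the grip at (440,360) with the red lever on the robot's side at (442,381). Next I'll enlarge it to measure.

```bash
python3 - <<'E'
from cell import env
import cv2
im=env.read_camera("top")[215:305,190:355]
cv2.imwrite("pics/c1.png",cv2.resize(im,None,fx=4.8,fy=4.8,interpolation=cv2.INTER_CUBIC))
E
```

```text
(no output)
```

View pics/c1.png

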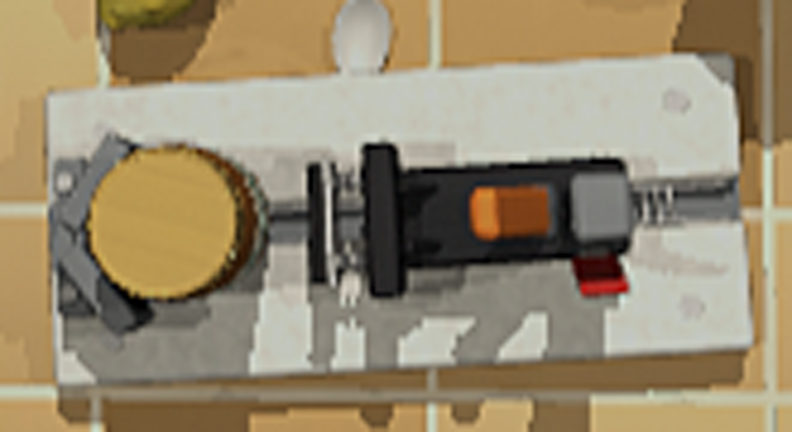

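Crop (4.8x): the board corners are at (50,92), (737,53), (752,345) and (60,383). The lid-top centre is at (164,222), the grip-top centre at (600,206), the trigger at (510,212), and the red lever top at about (603,290).

```bash
cat > h.py <<'E'
from cell import env
import numpy as np, cv2
from scipy.spatial.transform import Rotation as R
np.set_printoptions(precision=4,suppress=True)
def ray(n,u,v,z):
    c=env.calibration(n);T=c["cam_to_world"]
    d=T[:3,:3]@np.array([(u-c["cx"])/c["fx"],(v-c["cy"])/c["fy"],1]);o=T[:3,3]
    return o+d*(z-o[2])/d[2]
def proj(n,p):
    c=env.calibration(n);T=c["cam_to_world"];q=T[:3,:3].T@(np.array(p)-T[:3,3])
    return np.array([c["fx"]*q[0]/q[2]+c["cx"],c["fy"]*q[1]/q[2]+c["cy"]])
E
python3 - <<'E'
from h import *
f=lambda x,y,z:ray("top",190+x/4.8-.4,215+y/4.8-.4,z)
C=[f(50,92,.026),f(737,53,.026),f(752,345,.026),f(60,383,.026)]
print(np.array(C))
print(np.linalg.norm(C[0]-C[1]),np.linalg.norm(C[1]-C[2]),np.linalg.norm(C[2]-C[3]),np.linalg.norm(C[3]-C[0]))
# far side = board -y?  board x = towards C0/C3 from C1/C2
ex=(C[0]+C[3]-C[1]-C[2])[:2];ex/=np.linalg.norm(ex);ey=np.array([-ex[1],ex[0]])
c=sum(C)[:2]/4;print("centre",c,"ex",ex,"yaw",np.degrees(np.arctan2(ex[1],ex[0])))
B=lambda p:np.array([(p[:2]-c)@ex,(p[:2]-c)@ey])
for n,p in dict(lid=f(164,222,.128),grip=f(600,206,.15),lever=f(603,290,.14),padfront=f(308,222,.077),trig=f(472,212,.115)).items(): print(n,p,B(p))
E
```

```text
[[ 0.5306  0.1918  0.026 ]
 [ 0.5491 -0.115   0.026 ]
 [ 0.4206 -0.1203  0.026 ]
 [ 0.4021  0.1843  0.026 ]]
0.30739684101248205 0.12864221177713628 0.30523625684822875 0.12877376654620096
centre [0.4756 0.0352] ex [-0.0605  0.9982] yaw 93.46915942622233
lid [0.4732 0.124  0.128 ] [ 0.0888 -0.003 ]
grip [ 0.4802 -0.047   0.15  ] [-0.0823  0.0004]
lever [ 0.448  -0.0486  0.14  ] [-0.082   0.0327]
padfront [0.4734 0.0712 0.077 ] [0.0361 0.    ]
trig [0.4778 0.0023 0.115 ] [-0.033  -0.0002]
```

```bash
cat >> h.py <<'E'
YB=93.47; C=np.array([.4756,.0352])   # board yaw, origin
def b2w(x,y,z): a=np.radians(YB); return np.array([C[0]+x*np.cos(a)-y*np.sin(a),C[1]+x*np.sin(a)+y*np.cos(a),z])
def w2b(p): a=np.radians(YB); d=np.array(p[:2])-C; return np.array([d[0]*np.cos(a)+d[1]*np.sin(a),-d[0]*np.sin(a)+d[1]*np.cos(a),p[2]])
def plan(p,rpy,tgt,yaw):
    r=R.from_euler('xyz',rpy,degrees=True); t=R.from_euler('xyz',[180,0,yaw],degrees=True)
    print("travel cm",r.inv().apply(np.array(tgt)-p)*100,"dr",np.degrees((r.inv()*t).as_rotvec()))
E
python3 - <<'E'
from h import *
plan([.248,.601,.223],[180,0,157.55],b2w(-.0625,0,.19),3.47)
E
```

```text
travel cm [-45.3737 -49.2217   3.3   ] dr [ -0.    -0.   154.08]
```

send_rows(series=[{"travel":[-22.7,-24.6,1.6],"dr":[0,0,77],"claw":8.7},{"travel":[-22.7,-24.6,1.6],"dr":[0,0,77],"claw":8.7},{"travel":[-22.7,-24.6,1.6],"dr":[0,0,77],"claw":8.7},{"travel":[-22.7,-24.6,1.6],"dr":[0,0,77],"claw":8.7},{"travel":[-22.7,-24.6,1.6],"dr":[0,0,77],"claw":8.7},{"travel":[-22.7,-24.6,1.6],"dr":[0,0,77],"claw":8.7},{"travel":[-22.7,-24.6,1.6],"dr":[0,0,77],"claw":8.7},{"travel":[-22.7,-24.6,1.6],"dr":[0,0,77],"claw":8.7},{"travel":[-22.7,-24.6,1.6],"dr":[0,0,77],"claw":8.7},{"travel":[-22.7,-24.6,1.6],"dr":[0,0,77],"claw":8.7},{"travel":[-22.7,-24.6,1.6],"dr":[0,0,77],"claw":8.7},{"travel":[-22.7,-24.6,1.6],"dr":[0,0,77],"claw":8.7}])

```text
time_s: 1.15
tool_pos: [0.3641, 0.2863, 0.2065]
tool_rot: [-180.0, -0.0, 80.4]
force: [0.3, -0.1, -0.3]
grip_width: 0.0864
```

```bash
python3 - <<'E'
from h import *
o=env.get_obs();print(o)
plan(o["tool_pos"],o["tool_rot"],b2w(-.0625,0,.19),3.47)
E
```

```text
{'time_s': 1.15, 'qpos': array([-51.6363,  -4.2137,   9.7328, 110.0691,   0.7283,  74.0825,
       -51.753 ]), 'joint_velocities': array([-0.5802,  0.4488, -0.2494, -0.2368,  0.2441,  0.1115,  8.5645]), 'effort': array([  0.306 , -26.2189,  -0.2495, -30.7292,  -0.0474,  -0.0403,
        -1.0087]), 'tool_pos': array([0.3641, 0.2863, 0.2065]), 'tool_rot': array([-179.993 ,   -0.0093,   80.376 ]), 'force': array([ 0.271 , -0.0705, -0.2869]), 'wrist_torque': array([-0.1021,  0.0445, -0.0093]), 'grip_width': 0.0863936389873134}
travel cm [-28.981   16.6062   1.6453] dr [-0.0122 -0.0031 76.906 ]
```

send_rows(series=[{"travel":[-29,16.6,1.6],"dr":[0,0,77],"claw":8.7},{"travel":[-29,16.6,1.6],"dr":[0,0,77],"claw":8.7},{"travel":[-29,16.6,1.6],"dr":[0,0,77],"claw":8.7},{"travel":[-29,16.6,1.6],"dr":[0,0,77],"claw":8.7},{"travel":[-29,16.6,1.6],"dr":[0,0,77],"claw":8.7},{"travel":[-29,16.6,1.6],"dr":[0,0,77],"claw":8.7},{"travel":[-29,16.6,1.6],"dr":[0,0,77],"claw":8.7},{"travel":[-29,16.6,1.6],"dr":[0,0,77],"claw":8.7},{"travel":[-29,16.6,1.6],"dr":[0,0,77],"claw":8.7},{"travel":[-29,16.6,1.6],"dr":[0,0,77],"claw":8.7},{"travel":[-29,16.6,1.6],"dr":[0,0,77],"claw":8.7},{"travel":[-29,16.6,1.6],"dr":[0,0,77],"claw":8.7}])

```text
time_s: 2.15
tool_pos: [0.4802, -0.0268, 0.1903]
tool_rot: [180.0, 0.0, 3.5]
force: [0.8, 0.0, -0.4]
grip_width: 0.0872
```

```bash
python3 - <<'E'
from h import *
o=env.get_obs();print(o["tool_pos"],w2b(o["tool_pos"]),o["qpos"],o["tool_rot"])
plan(o["tool_pos"],o["tool_rot"],b2w(-.0625,0,.098),3.47)
im=env.read_camera("top")[190:330,170:380]
cv2.imwrite("pics/t2.png",cv2.resize(im,None,fx=3.6,fy=3.6,interpolation=cv2.INTER_CUBIC))
E
```

```text
[ 0.4802 -0.0268  0.1903] [-0.0621 -0.0008  0.1903] [-30.3946  -2.2522  29.96   109.8551   1.1883  72.1262 -87.2723] [179.995    0.0266   3.5467]
travel cm [-0.0765  0.0343  9.2336] dr [0.005  0.0266 0.0767]
```

View pics/t2.png

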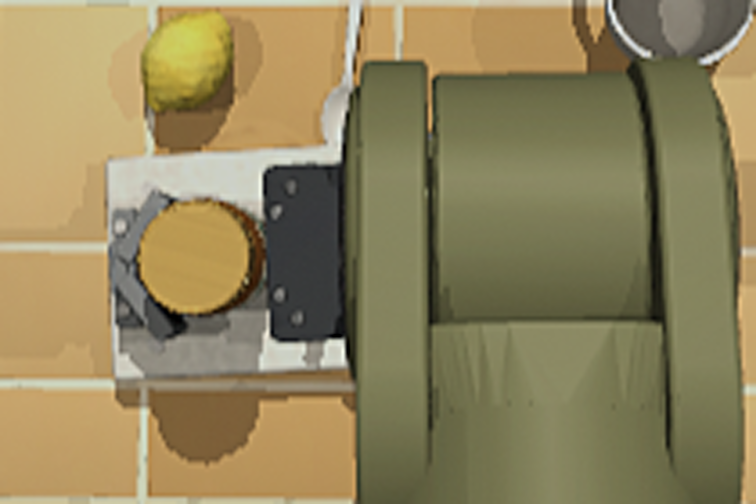

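The gripper sits over the clamp with clear space around it, and its body ends short of the jar (the lid is at (195,258) in the crop). I'm descending.

send_rows(series=[{"travel":[-0.1,0,3],"dr":[0,0,0],"claw":8.7},{"travel":[-0.1,0,5],"dr":[0,0,0],"claw":8.7},{"travel":[-0.1,0,6.5],"dr":[0,0,0],"claw":8.7},{"travel":[-0.1,0,8],"dr":[0,0,0],"claw":8.7},{"travel":[-0.1,0,9.2],"dr":[0,0,0],"claw":8.7},{"travel":[-0.1,0,9.2],"dr":[0,0,0],"claw":7.0},{"travel":[-0.1,0,9.2],"dr":[0,0,0],"claw":7.0},{"travel":[-0.1,0,9.2],"dr":[0,0,0],"claw":7.0}], grip_force=12)

```text
time_s: 2.87
tool_pos: [0.4798, -0.0264, 0.0993]
tool_rot: [-180.0, -0.1, 3.7]
force: [0.2, 0.6, 0.8]
grip_width: 0.0743
```

```bash
python3 - <<'E'
from h import *
o=env.get_obs();print(w2b(o["tool_pos"]),o["force"],o["grip_width"])
im=env.read_camera("scene")[150:310,150:360]
cv2.imwrite("pics/s3.png",cv2.resize(im,None,fx=3.7,fy=3.7,interpolation=cv2.INTER_CUBIC))
E
```

```text
[-0.0618 -0.0005  0.0993] [0.248  0.6091 0.794 ] 0.07427903509853753
```

View pics/s3.png

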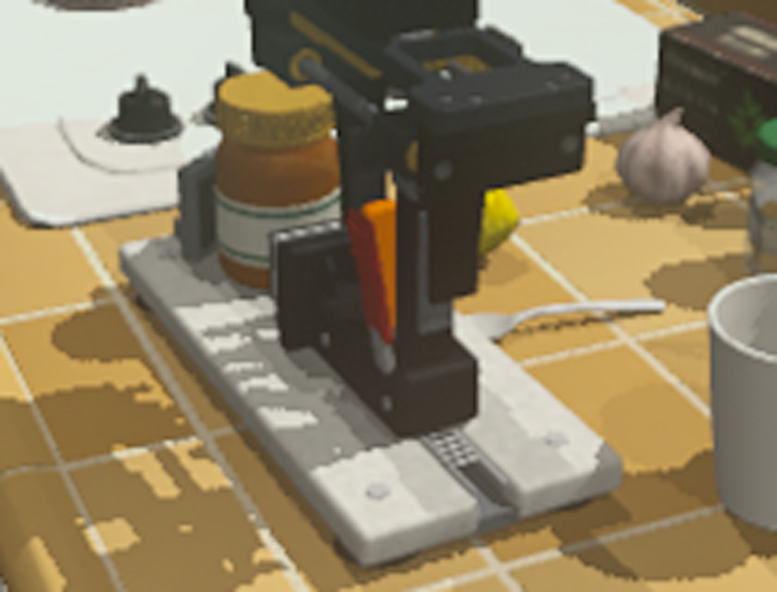

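The fingers straddle the grip and trigger, with the front finger before the orange paddle at (375,235) and the back finger behind the post at (450,250). First squeeze.

send_rows(series=[{"travel":[0,0,0],"dr":[0,0,0],"claw":6.0},{"travel":[0,0,0],"dr":[0,0,0],"claw":5.5},{"travel":[0,0.1,0],"dr":[0,0,0],"claw":5.0},{"travel":[0,0.2,0],"dr":[0,0,0],"claw":4.5},{"travel":[0,0.35,0],"dr":[0,0,0],"claw":4.0},{"travel":[0,0.5,0],"dr":[0,0,0],"claw":3.4},{"travel":[0,0.6,0],"dr":[0,0,0],"claw":3.4},{"travel":[0,0.7,0],"dr":[0,0,0],"claw":3.4},{"travel":[0,0.7,0],"dr":[0,0,0],"claw":3.4},{"travel":[0,0.7,0],"dr":[0,0,0],"claw":3.4}], grip_force=12)

```text
time_s: 3.75
tool_pos: [0.4804, -0.0342, 0.0994]
tool_rot: [180.0, -0.1, 3.5]
force: [-1.6, -4.3, 6.2]
grip_width: 0.0356
```

send_rows(series=[{"travel":[0,-0.4,0],"dr":[0,0,0],"claw":4.6},{"travel":[0,-0.9,0],"dr":[0,0,0],"claw":5.6},{"travel":[0,-1.3,0],"dr":[0,0,0],"claw":6.6},{"travel":[0,-1.3,0],"dr":[0,0,0],"claw":6.7},{"travel":[0,-1.3,0],"dr":[0,0,0],"claw":6.7},{"travel":[0,-1.3,0],"dr":[0,0,0],"claw":5.5},{"travel":[0,-1.2,0],"dr":[0,0,0],"claw":4.8},{"travel":[0,-1.0,0],"dr":[0,0,0],"claw":4.2},{"travel":[0,-0.8,0],"dr":[0,0,0],"claw":3.4},{"travel":[0,-0.6,0],"dr":[0,0,0],"claw":3.4},{"travel":[0,-0.6,0],"dr":[0,0,0],"claw":3.4},{"travel":[0,-0.6,0],"dr":[0,0,0],"claw":3.4}])

```text
time_s: 4.75
tool_pos: [0.4791, -0.0284, 0.0985]
tool_rot: [180.0, 0.0, 3.5]
force: [-1.2, -1.9, 1.9]
grip_width: 0.0357
```

```bash
python3 - <<'E'
from h import *
o=env.get_obs();print(o["time_s"],w2b(o["tool_pos"]),o["force"],o["grip_width"])
im=env.read_camera("top")[215:305,190:355]
cv2.imwrite("pics/c4.png",cv2.resize(im,None,fx=4.8,fy=4.8,interpolation=cv2.INTER_CUBIC))
E
```

```text
4.75 [-0.0637  0.0003  0.0985] [-1.2036 -1.9249  1.9081] 0.0356883951891176
```

View pics/c4.png

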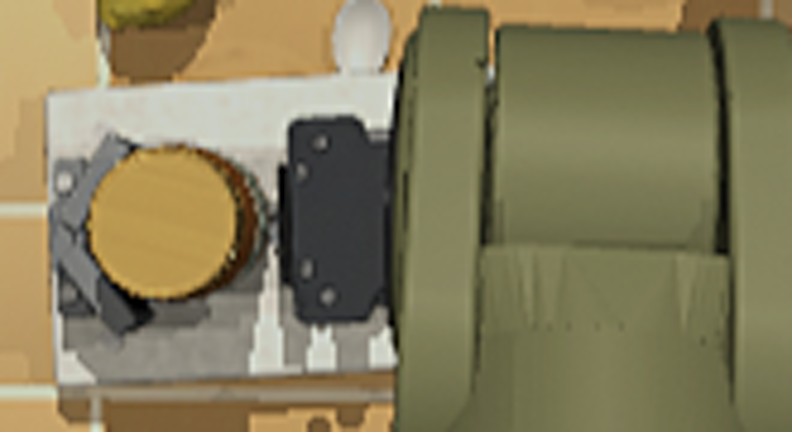

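Pad edge moved from crop x = 308 to 279, about 12 mm over two squeezes, so each squeeze clicks on one rung and the jar hasn't moved. I'll keep pumping.

send_rows(series=[{"travel":[0,-0.4,0],"dr":[0,0,0],"claw":4.6},{"travel":[0,-0.9,0],"dr":[0,0,0],"claw":5.6},{"travel":[0,-1.3,0],"dr":[0,0,0],"claw":6.6},{"travel":[0,-1.3,0],"dr":[0,0,0],"claw":6.7},{"travel":[0,-1.3,0],"dr":[0,0,0],"claw":6.7},{"travel":[0,-1.3,0],"dr":[0,0,0],"claw":5.5},{"travel":[0,-1.2,0],"dr":[0,0,0],"claw":4.8},{"travel":[0,-1.0,0],"dr":[0,0,0],"claw":4.2},{"travel":[0,-0.8,0],"dr":[0,0,0],"claw":3.4},{"travel":[0,-0.6,0],"dr":[0,0,0],"claw":3.4},{"travel":[0,-0.6,0],"dr":[0,0,0],"claw":3.4},{"travel":[0,-0.6,0],"dr":[0,0,0],"claw":3.4}])

```text
time_s: 5.8
tool_pos: [0.4792, -0.0223, 0.0988]
tool_rot: [180.0, -0.0, 3.5]
force: [1.5, -2.3, 0.3]
grip_width: 0.0355
```

send_rows(series=[{"travel":[0,-0.4,0],"dr":[0,0,0],"claw":4.6},{"travel":[0,-0.9,0],"dr":[0,0,0],"claw":5.6},{"travel":[0,-1.3,0],"dr":[0,0,0],"claw":6.6},{"travel":[0,-1.3,0],"dr":[0,0,0],"claw":6.7},{"travel":[0,-1.3,0],"dr":[0,0,0],"claw":6.7},{"travel":[0,-1.3,0],"dr":[0,0,0],"claw":5.5},{"travel":[0,-1.2,0],"dr":[0,0,0],"claw":4.8},{"travel":[0,-1.0,0],"dr":[0,0,0],"claw":4.2},{"travel":[0,-0.8,0],"dr":[0,0,0],"claw":3.4},{"travel":[0,-0.6,0],"dr":[0,0,0],"claw":3.4},{"travel":[0,-0.6,0],"dr":[0,0,0],"claw":3.4},{"travel":[0,-0.6,0],"dr":[0,0,0],"claw":3.4}])

```text
time_s: 6.8
tool_pos: [0.4784, -0.0166, 0.0985]
tool_rot: [179.9, 0.0, 3.5]
force: [-0.7, -4.3, -0.1]
grip_width: 0.0359
```

send_rows(series=[{"travel":[0,-0.4,0],"dr":[0,0,0],"claw":4.6},{"travel":[0,-0.9,0],"dr":[0,0,0],"claw":5.6},{"travel":[0,-1.3,0],"dr":[0,0,0],"claw":6.6},{"travel":[0,-1.3,0],"dr":[0,0,0],"claw":6.7},{"travel":[0,-1.3,0],"dr":[0,0,0],"claw":6.7},{"travel":[0,-1.3,0],"dr":[0,0,0],"claw":5.5},{"travel":[0,-1.2,0],"dr":[0,0,0],"claw":4.8},{"travel":[0,-1.0,0],"dr":[0,0,0],"claw":4.2},{"travel":[0,-0.8,0],"dr":[0,0,0],"claw":3.4},{"travel":[0,-0.6,0],"dr":[0,0,0],"claw":3.4},{"travel":[0,-0.6,0],"dr":[0,0,0],"claw":3.4},{"travel":[0,-0.6,0],"dr":[0,0,0],"claw":3.4}])

```text
time_s: 7.8
tool_pos: [0.478, -0.0102, 0.0985]
tool_rot: [180.0, 0.0, 3.5]
force: [-1.2, -6.0, -0.6]
grip_width: 0.0455
```

```bash
python3 - <<'E'
from h import *
o=env.get_obs();print(o["time_s"],w2b(o["tool_pos"]),o["force"],o["grip_width"])
im=env.read_camera("top")[215:305,190:355]
cv2.imwrite("pics/c5.png",cv2.resize(im,None,fx=4.8,fy=4.8,interpolation=cv2.INTER_CUBIC))
E
```

```text
7.8 [-0.0455  0.0004  0.0985] [-1.2382 -6.0251 -0.5881] 0.04553629151017412
```

View pics/c5.png

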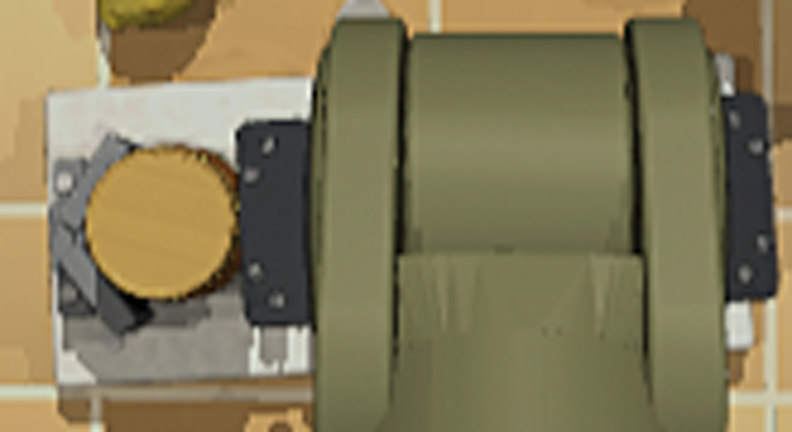

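The lid moved only about 1 mm (now at (162,222)), so the jar is seated and the pad bears on it at (240,222). The squeeze is stalling at 45.5 mm with 12 N. I'll raise the force gently and hold.

send_rows(series=[{"travel":[0,0,0],"dr":[0,0,0],"claw":3.4},{"travel":[0,0.1,0],"dr":[0,0,0],"claw":3.4},{"travel":[0,0.1,0],"dr":[0,0,0],"claw":3.4},{"travel":[0,0.1,0],"dr":[0,0,0],"claw":3.4}], grip_force=15)

```text
time_s: 8.18
tool_pos: [0.478, -0.0113, 0.0985]
tool_rot: [180.0, 0.0, 3.5]
force: [-0.5, -6.0, -0.4]
grip_width: 0.0359
```

Fully squeezed: head at about 0.048, so about 14 N on the pad. One more light squeeze for margin, at a force that caps the pad well below 60 N.

send_rows(series=[{"travel":[0,-0.4,0],"dr":[0,0,0],"claw":4.6},{"travel":[0,-0.9,0],"dr":[0,0,0],"claw":5.6},{"travel":[0,-1.3,0],"dr":[0,0,0],"claw":6.6},{"travel":[0,-1.3,0],"dr":[0,0,0],"claw":6.7},{"travel":[0,-1.3,0],"dr":[0,0,0],"claw":6.0},{"travel":[0,-1.2,0],"dr":[0,0,0],"claw":5.4},{"travel":[0,-1.0,0],"dr":[0,0,0],"claw":4.8},{"travel":[0,-0.9,0],"dr":[0,0,0],"claw":4.4},{"travel":[0,-0.8,0],"dr":[0,0,0],"claw":4.0},{"travel":[0,-0.7,0],"dr":[0,0,0],"claw":3.4},{"travel":[0,-0.7,0],"dr":[0,0,0],"claw":3.4}], grip_force=15)

```text
time_s: 9.1
tool_pos: [0.4776, -0.0043, 0.0985]
tool_rot: [180.0, 0.0, 3.5]
force: [-1.8, -5.9, 0.5]
grip_width: 0.0495
```

send_rows(series=[{"travel":[0,0,0],"dr":[0,0,0],"claw":3.4},{"travel":[0,0,0],"dr":[0,0,0],"claw":3.4},{"travel":[0,0,0],"dr":[0,0,0],"claw":3.4}], grip_force=18)

```text
time_s: 9.35
tool_pos: [0.4776, -0.0048, 0.0985]
tool_rot: [179.9, 0.0, 3.5]
force: [-0.5, -6.7, 1.7]
grip_width: 0.0464
```

send_rows(series=[{"travel":[0,0.1,0],"dr":[0,0,0],"claw":3.4},{"travel":[0,0.1,0],"dr":[0,0,0],"claw":3.4},{"travel":[0,0.1,0],"dr":[0,0,0],"claw":3.4},{"travel":[0,0.1,0],"dr":[0,0,0],"claw":3.4}], grip_force=21.5)

```text
time_s: 9.68
tool_pos: [0.4777, -0.0058, 0.0985]
tool_rot: [179.9, 0.0, 3.5]
force: [-0.4, -7.4, 0.6]
grip_width: 0.036
```

It clicked home (36.0 mm, head about 0.054). Letting go and lifting off.

send_rows(series=[{"travel":[0,-0.4,0],"dr":[0,0,0],"claw":4.6},{"travel":[0,-0.9,0],"dr":[0,0,0],"claw":5.8},{"travel":[0,-1.3,0],"dr":[0,0,0],"claw":7.2},{"travel":[0,-1.3,0],"dr":[0,0,0],"claw":8.5},{"travel":[0,-1.3,0],"dr":[0,0,0],"claw":8.7},{"travel":[0,-1.3,-2],"dr":[0,0,0],"claw":8.7},{"travel":[0,-1.3,-5],"dr":[0,0,0],"claw":8.7},{"travel":[0,-1.3,-8],"dr":[0,0,0],"claw":8.7},{"travel":[0,-1.3,-11],"dr":[0,0,0],"claw":8.7},{"travel":[0,-1.3,-11],"dr":[0,0,0],"claw":8.7}])

```text
time_s: 10.52
tool_pos: [0.4809, 0.0105, 0.2148]
tool_rot: [-179.8, -0.6, 3.7]
force: [0.9, 0.8, 0.3]
grip_width: 0.0859
```

```bash
python3 - <<'E'
from h import *
o=env.get_obs();print(o["time_s"],o["tool_pos"],o["force"],o["grip_width"],o["qpos"])
a=env.read_camera("top")[215:305,190:355]; b=env.read_camera("scene")[160:250,170:335]
cv2.imwrite("pics/c6.png",np.vstack([cv2.resize(x,None,fx=4,fy=3.3 if 0 else 3.3,interpolation=cv2.INTER_CUBIC) if 0 else cv2.resize(x,None,fx=3.3,fy=3.3,interpolation=cv2.INTER_CUBIC) for x in(a,b)]))
E
```

```text
10.5167 [0.4809 0.0105 0.2148] [0.9081 0.7711 0.26  ] 0.0858590939291489 [-33.0592  -3.7763  27.8265 108.3139   1.6424  74.3905 -92.0394]
```

View pics/c6.png

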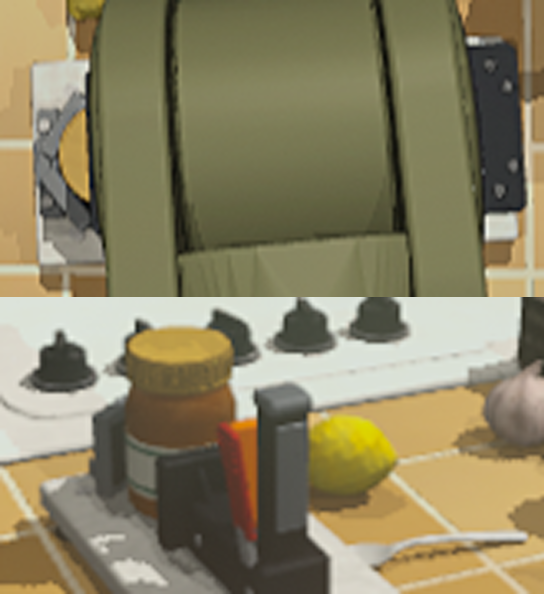

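The scene view shows the jar upright in the V jaw with the pad against it, and the lid top spanning (126–232, 327–365) in the picture. I'll compute the lid position from both views.

```bash
python3 - <<'E'
from h import *
p=ray("scene",170+179/3.3,160+48.5/3.3,.128);print(p,w2b(p))
for x in(160,162):
  p=ray("top",190+x/4.8-.4,215+222/4.8-.4,.128);print(p,w2b(p))
o=env.get_obs()
t=b2w(.0903,-.0015,.102);print(t);plan(o["tool_pos"],o["tool_rot"],t,3.47)
E
```

```text
[0.4728 0.1202 0.128 ] [ 0.085  -0.0024  0.128 ]
[0.4732 0.1256 0.128 ] [ 0.0903 -0.0031  0.128 ]
[0.4732 0.1248 0.128 ] [ 0.0896 -0.003   0.128 ]
[0.4716 0.1254 0.102 ]
travel cm [  0.053  -11.5371  10.8143] dr [-0.116  -0.204   0.1985]
```

send_rows(series=[{"travel":[0.2,-4,0],"dr":[0,0,0],"claw":8.7},{"travel":[0.2,-8,0],"dr":[0,0,0],"claw":8.7},{"travel":[0.2,-11.5,0],"dr":[0,0,0],"claw":8.7},{"travel":[0.2,-11.5,0],"dr":[0,0,0],"claw":8.7},{"travel":[0.2,-11.5,3],"dr":[0,0,0],"claw":8.7},{"travel":[0.2,-11.5,6],"dr":[0,0,0],"claw":8.7},{"travel":[0.2,-11.5,8],"dr":[0,0,0],"claw":8.7},{"travel":[0.2,-11.5,9.5],"dr":[0,0,0],"claw":8.7},{"travel":[0.2,-11.5,10.5],"dr":[0,0,0],"claw":8.7},{"travel":[0.2,-11.5,11.0],"dr":[0,0,0],"claw":8.7},{"travel":[0.2,-11.5,11.0],"dr":[0,0,0],"claw":8.7}])

```text
time_s: 11.53
tool_pos: [0.4708, 0.1231, 0.0971]
tool_rot: [180.0, 0.2, 3.6]
force: [-0.6, -0.9, 0.6]
grip_width: 0.0871
```

send_rows(series=[{"travel":[0,0,0],"dr":[0,0,0],"claw":7.2},{"travel":[0,0,0],"dr":[0,0,0],"claw":6.6},{"travel":[0,0,0],"dr":[0,0,0],"claw":6.4},{"travel":[0,0,0],"dr":[0,0,0],"claw":6.4}], grip_force=5)

```text
time_s: 11.87
tool_pos: [0.4726, 0.1234, 0.0994]
tool_rot: [-180.0, -0.1, 3.6]
force: [0.3, 0.6, 0.0]
grip_width: 0.0687
```

send_rows(series=[{"travel":[0,0,-0.2],"dr":[0,0,0],"claw":6.4},{"travel":[0,0,-0.2],"dr":[0,0,0],"claw":6.0},{"travel":[0,0,-0.2],"dr":[0,0,0],"claw":5.8},{"travel":[0,0,-0.2],"dr":[0,0,0],"claw":5.8},{"travel":[0,0,-0.2],"dr":[0,0,0],"claw":5.8}], grip_force=6)

```text
time_s: 12.28
tool_pos: [0.472, 0.1256, 0.1011]
tool_rot: [-179.8, -0.1, 3.6]
force: [-0.6, 5.3, -0.9]
grip_width: 0.0617
```

The lid is gripped at 61.7 mm. The +5 N in y says its centre is 2–3 mm further +y, so I'll recentre before tightening.

send_rows(series=[{"travel":[0,-0.15,0],"dr":[0,0,0],"claw":5.6},{"travel":[0,-0.25,0],"dr":[0,0,0],"claw":5.6},{"travel":[0,-0.25,0],"dr":[0,0,0],"claw":5.6},{"travel":[0,-0.25,0],"dr":[0,0,0],"claw":5.6}], grip_force=25)

```text
time_s: 12.62
tool_pos: [0.472, 0.1258, 0.1011]
tool_rot: [-180.0, -0.0, 3.6]
force: [-2.1, 1.1, 4.4]
grip_width: 0.0616
```

send_rows(series=[{"travel":[0,0,0],"dr":[0,0,-3],"claw":5.6},{"travel":[0,0,0],"dr":[0,0,-8],"claw":5.6},{"travel":[0,0,0],"dr":[0,0,-13],"claw":5.6},{"travel":[0,0,0],"dr":[0,0,-18],"claw":5.6},{"travel":[0,0,0],"dr":[0,0,-23],"claw":5.6},{"travel":[0,0,0],"dr":[0,0,-28],"claw":5.6},{"travel":[0,0,0],"dr":[0,0,-33],"claw":5.6},{"travel":[0,0,0],"dr":[0,0,-38],"claw":5.6},{"travel":[0,0,0],"dr":[0,0,-43],"claw":5.6},{"travel":[0,0,0],"dr":[0,0,-48],"claw":5.6}])

```text
time_s: 13.45
tool_pos: [0.4722, 0.1254, 0.1011]
tool_rot: [180.0, -0.0, 51.7]
force: [-0.8, 0.5, 4.3]
grip_width: 0.0614
```

```bash
python3 - <<'E'
from h import *
o=env.get_obs();print(o["tool_pos"],o["tool_rot"],o["force"],o["wrist_torque"],o["grip_width"],o["qpos"])
im=env.read_camera("scene")[150:270,160:320]
cv2.imwrite("pics/s7.png",cv2.resize(im,None,fx=4,fy=4,interpolation=cv2.INTER_CUBIC))
E
```

```text
[0.4722 0.1254 0.1011] [179.9969  -0.0463  51.6968] [-0.7611  0.4562  4.3223] [ 0.1895  0.4158 -0.3284] 0.061363027595028735 [-36.6864   4.2562  19.5047 114.7132  -1.6467  61.2441 -54.7432]
```

send_rows(series=[{"travel":[0,0,0],"dr":[0,0,-5],"claw":5.6},{"travel":[0,0,0],"dr":[0,0,-10],"claw":5.6},{"travel":[0,0,0],"dr":[0,0,-15],"claw":5.6},{"travel":[0,0,0],"dr":[0,0,-20],"claw":5.6},{"travel":[0,0,0],"dr":[0,0,-25],"claw":5.6},{"travel":[0,0,0],"dr":[0,0,-30],"claw":5.6},{"travel":[0,0,0],"dr":[0,0,-35],"claw":5.6},{"travel":[0,0,0],"dr":[0,0,-40],"claw":5.6},{"travel":[0,0,0],"dr":[0,0,-44],"claw":5.6},{"travel":[0,0,0],"dr":[0,0,-47],"claw":5.6},{"travel":[0,0,0],"dr":[0,0,-47],"claw":5.6}])

```text
time_s: 14.42
tool_pos: [0.4725, 0.1254, 0.101]
tool_rot: [179.9, 0.0, 98.5]
force: [0.4, 0.8, 3.9]
grip_width: 0.0614
```

```bash
python3 - <<'E'
from h import *
o=env.get_obs();print(o["tool_pos"],o["tool_rot"],o["force"],o["wrist_torque"],o["grip_width"],o["qpos"])
b=env.read_camera("scene")[150:270,160:320]
b=cv2.resize(b,None,fx=4,fy=4,interpolation=cv2.INTER_CUBIC)
a=cv2.imread("pics/c6.png")[297:]
a=cv2.resize(a,None,fx=.9,fy=.9);
cv2.imwrite("pics/s8.png",b)
E
```

```text
[0.4725 0.1254 0.101 ] [179.9261   0.0084  98.5061] [0.3922 0.7508 3.8717] [0.0069 0.2483 0.2934] 0.06135176068928254 [-34.84     4.2758  17.5638 114.6448  -1.4487  61.2141  -8.1198]
```

View pics/s8.png

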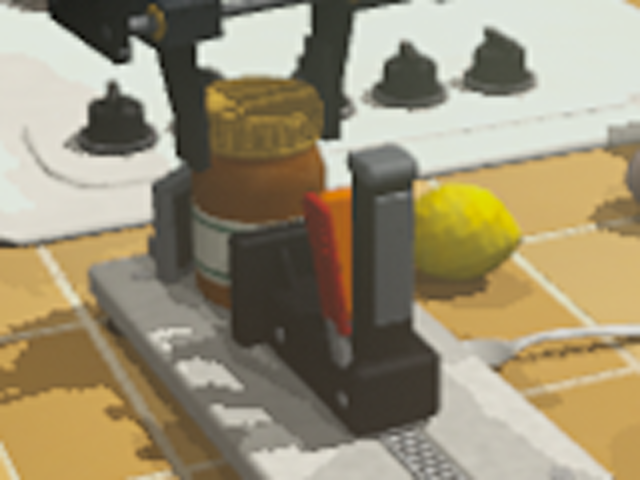

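The lid has been turned 95° with about 0.33 N m of resistance. The paper label at (212,245) looks unturned, the jar is upright, and the lid grain has turned. I'll let go and rise.

send_rows(series=[{"travel":[0,0,0],"dr":[0,0,0],"claw":7.0},{"travel":[0,0,0],"dr":[0,0,0],"claw":8.7},{"travel":[0,0,0],"dr":[0,0,0],"claw":8.7},{"travel":[0,0,0],"dr":[0,0,0],"claw":8.7},{"travel":[0,0,-2],"dr":[0,0,0],"claw":8.7},{"travel":[0,0,-5],"dr":[0,0,0],"claw":8.7},{"travel":[0,0,-8],"dr":[0,0,0],"claw":8.7},{"travel":[0,0,-11],"dr":[0,0,2],"claw":8.7},{"travel":[0,0,-11],"dr":[0,0,5],"claw":8.7},{"travel":[0,0,-11],"dr":[0,0,5],"claw":8.7}])

```text
time_s: 15.3
tool_pos: [0.4729, 0.1259, 0.2123]
tool_rot: [179.8, -0.1, 93.4]
force: [-0.1, -0.1, -0.2]
grip_width: 0.087
```

```bash
python3 - <<'E'
from h import *
o=env.get_obs();print(o["tool_pos"],o["tool_rot"],w2b(o["tool_pos"]),o["force"],o["grip_width"])
plan(o["tool_pos"],o["tool_rot"],b2w(-.0481,.009,.093),93.47)
E
```

```text
[0.4729 0.1259 0.2123] [179.7996  -0.0746  93.4461] [ 0.0907 -0.0028  0.2123] [-0.0866 -0.0827 -0.2432] 0.0869865134194612
travel cm [-13.8993  -1.2135  11.9115] dr [ 0.2004 -0.0745 -0.0241]
```

send_rows(series=[{"travel":[-4,-0.4,0],"dr":[0,0,0],"claw":8.7},{"travel":[-8,-0.8,0],"dr":[0,0,0],"claw":8.7},{"travel":[-12,-1.2,0],"dr":[0,0,0],"claw":8.7},{"travel":[-13.9,-1.2,0],"dr":[0,0,0],"claw":8.7},{"travel":[-13.9,-1.2,0],"dr":[0,0,0],"claw":8.7},{"travel":[-13.9,-1.2,3],"dr":[0,0,0],"claw":8.7},{"travel":[-13.9,-1.2,6],"dr":[0,0,0],"claw":8.7},{"travel":[-13.9,-1.2,8.5],"dr":[0,0,0],"claw":8.7},{"travel":[-13.9,-1.2,10.5],"dr":[0,0,0],"claw":8.7},{"travel":[-13.9,-1.2,11.9],"dr":[0,0,0],"claw":8.7},{"travel":[-13.9,-1.2,11.9],"dr":[0,0,0],"claw":7.0},{"travel":[-13.9,-1.2,11.9],"dr":[0,0,0],"claw":6.0}], grip_force=6)

```text
time_s: 16.3
tool_pos: [0.4671, -0.0133, 0.0903]
tool_rot: [-179.8, 0.0, 93.6]
force: [0.7, -0.3, -0.7]
grip_width: 0.0802
```

```bash
python3 - <<'E'
from h import *
o=env.get_obs();print(o["time_s"],w2b(o["tool_pos"]),o["force"],o["grip_width"])
im=env.read_camera("scene")[150:290,160:340]
cv2.imwrite("pics/s9.png",cv2.resize(im,None,fx=4,fy=4,interpolation=cv2.INTER_CUBIC))
E
```

```text
16.3 [-0.0479  0.0114  0.0903] [ 0.7478 -0.2821 -0.7188] 0.08023554693451922
```

View pics/s9.png

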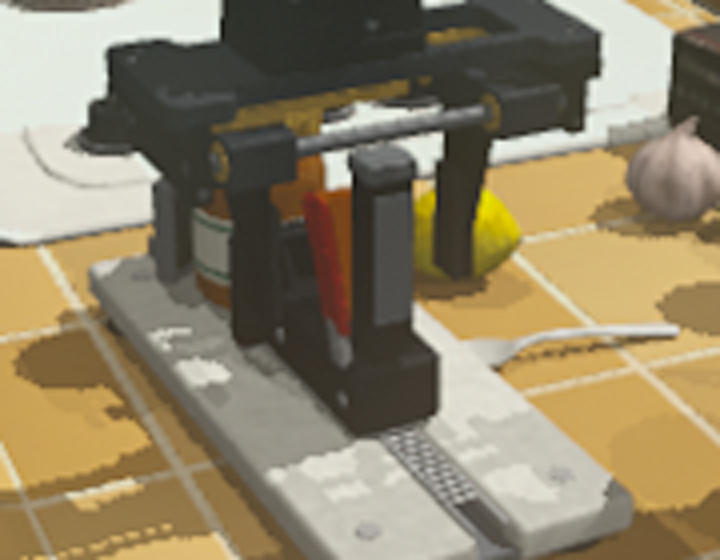

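The fingers straddle the lever (red, (325,250)) and the grip (385,240). Pinching.

send_rows(series=[{"travel":[0,0,0],"dr":[0,0,0],"claw":6.0},{"travel":[0,0,0],"dr":[0,0,0],"claw":5.2},{"travel":[0,0,0],"dr":[0,0,0],"claw":4.6},{"travel":[0,0.1,0],"dr":[0,0,0],"claw":4.2},{"travel":[0,0.3,0],"dr":[0,0,0],"claw":3.8},{"travel":[0,0.5,0],"dr":[0,0,0],"claw":3.4},{"travel":[0,0.6,0],"dr":[0,0,0],"claw":3.0},{"travel":[0,0.6,0],"dr":[0,0,0],"claw":2.6},{"travel":[0,0.6,0],"dr":[0,0,0],"claw":2.4},{"travel":[0,0.6,0],"dr":[0,0,0],"claw":2.4}], grip_force=8)

```text
time_s: 17.18
tool_pos: [0.475, -0.0134, 0.0917]
tool_rot: [179.9, 0.0, 93.6]
force: [3.3, -0.8, -1.2]
grip_width: 0.0284
```

send_rows(series=[{"travel":[0,-0.1,0],"dr":[0,0,0],"claw":2.2},{"travel":[0,-0.1,0],"dr":[0,0,0],"claw":2.2},{"travel":[-0.3,-0.1,0],"dr":[0,0,0],"claw":2.2},{"travel":[-0.7,-0.1,0],"dr":[0,0,0],"claw":2.2},{"travel":[-1.1,-0.1,0],"dr":[0,0,0],"claw":2.2},{"travel":[-1.5,-0.1,0],"dr":[0,0,0],"claw":2.2},{"travel":[-1.9,-0.1,0],"dr":[0,0,0],"claw":2.2},{"travel":[-2.3,-0.1,0],"dr":[0,0,0],"claw":2.2},{"travel":[-2.7,-0.1,0],"dr":[0,0,0],"claw":2.2},{"travel":[-2.7,-0.1,0],"dr":[0,0,0],"claw":2.2}], grip_force=18)

```text
time_s: 18.02
tool_pos: [0.4771, -0.0406, 0.0917]
tool_rot: [179.7, 0.0, 93.5]
force: [8.3, -0.1, -4.7]
grip_width: 0.0279
```

send_rows(series=[{"travel":[-0.4,0.2,0],"dr":[0,0,0],"claw":2.2},{"travel":[-0.8,0.2,0],"dr":[0,0,0],"claw":2.2},{"travel":[-1.2,0.2,0],"dr":[0,0,0],"claw":2.2},{"travel":[-1.6,0.2,0],"dr":[0,0,0],"claw":2.2},{"travel":[-2.0,0.2,0],"dr":[0,0,0],"claw":2.2},{"travel":[-2.3,0.2,0],"dr":[0,0,0],"claw":2.2},{"travel":[-2.6,0.2,0],"dr":[0,0,0],"claw":2.2},{"travel":[-2.8,0.2,0],"dr":[0,0,0],"claw":2.2},{"travel":[-2.8,0.2,0],"dr":[0,0,0],"claw":2.2}])

```text
time_s: 18.77
tool_pos: [0.479, -0.0578, 0.092]
tool_rot: [180.0, -0.8, 93.8]
force: [0.1, 23.2, 5.7]
grip_width: 0.0263
```

```bash
python3 - <<'E'
from h import *
o=env.get_obs();print(o["time_s"],w2b(o["tool_pos"]),o["force"],o["grip_width"])
a=env.read_camera("top")[215:305,190:355]; b=env.read_camera("scene")[170:290,160:325]
cv2.imwrite("pics/c10.png",np.vstack([cv2.resize(x,None,fx=2.8,fy=2.8,interpolation=cv2.INTER_CUBIC) for x in(a,b)]))
E
```

```text
18.7667 [-0.093   0.0022  0.092 ] [ 0.0596 23.219   5.6669] 0.026334267729250974
```

View pics/c10.png

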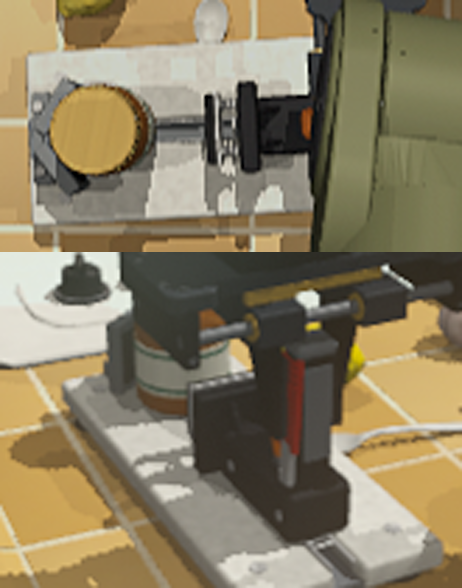

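```bash
python3 - <<'E'
from h import *
f=lambda x,y,z:w2b(ray("top",190+x/2.8-.3,215+y/2.8-.3,z))
l=f(96.5,130,.128)
for x in(203.5,205,206.5): p=f(x,130,.077); print(l,p,"gap",l[0]-p[0],"head if jar seated",.1015-(l[0]-p[0])-.026)
im=env.read_camera("top")[235:290,200:300]
cv2.imwrite("pics/c11.png",cv2.resize(im,None,fx=8,fy=8,interpolation=cv2.INTER_CUBIC))
o=env.get_obs();print(o["force"],o["qpos"])
E
```

```text
[ 0.088  -0.0024  0.128 ] [0.0188 0.0015 0.077 ] gap 0.06925314672000794 head if jar seated 0.006246853279992064
[ 0.088  -0.0024  0.128 ] [0.0177 0.0016 0.077 ] gap 0.07033036713987464 head if jar seated 0.005169632860125364
[ 0.088  -0.0024  0.128 ] [0.0166 0.0016 0.077 ] gap 0.0714075277680672 head if jar seated 0.004092472231932803
[-0.3912 23.4021  6.0548] [-23.6634   4.3146  29.2152 116.1494  -3.3282  60.2349  10.9773]
```

View pics/c11.png

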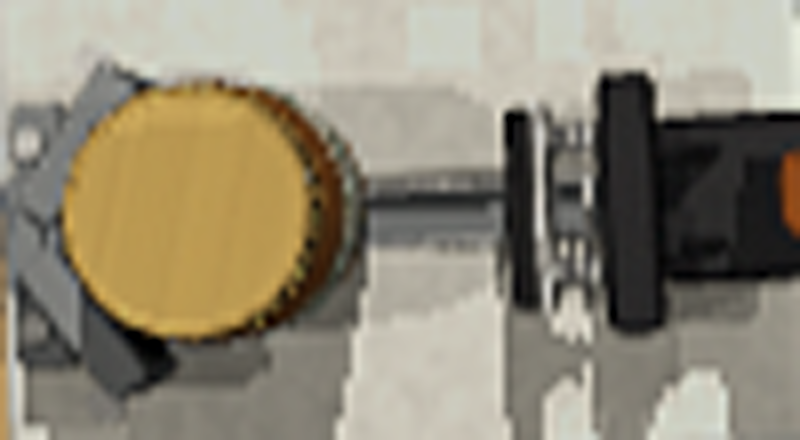

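```bash
python3 - <<'E'
from h import *
b=env.read_camera("scene")
a=cv2.resize(cv2.imread("pics/scene0.png"),(560,420),interpolation=cv2.INTER_AREA)
s=[cv2.resize(x[180:275,220:310],None,fx=4.4,fy=4.4,interpolation=cv2.INTER_CUBIC) for x in(a,b)]
cv2.imwrite("pics/c12.png",np.hstack(s))
E
```

```text
(no output)
```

View pics/c12.png

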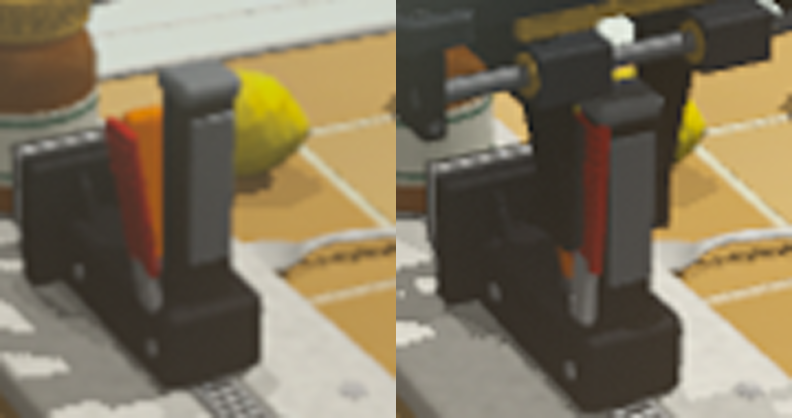

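In both halves the red lever is now pinched flat and the fingers sit at the front of the grip. Housing back corner: (258,293) → (284,320); grip top corner: (238,85) → (264,108). I'll convert that to head travel.

```bash
python3 - <<'E'
from h import *
f=lambda x,y,z:w2b(ray("scene",220+x/4.4,180+y/4.4,z))
for a,b,z in(((258,293),(284,320),.062),((238,85),(264,108),.148),((152,347),(174,371),.035),((78,270),(99,292),.035)):
    A=f(*a,z);B=f(*b,z);print(A,B,"d",B-A)
E
```

```text
[-0.0999 -0.0186  0.062 ] [-0.1218 -0.0174  0.062 ] d [-0.0219  0.0012  0.    ]
[-0.0949 -0.0109  0.148 ] [-0.1163 -0.0097  0.148 ] d [-0.0214  0.0013  0.    ]
[-0.077   0.0147  0.035 ] [-0.0963  0.0151  0.035 ] d [-0.0193  0.0004  0.    ]
[-0.0091  0.0146  0.035 ] [-0.0293  0.0147  0.035 ] d [-0.0203  0.0001  0.    ]
```

The head has moved back about 20.5 mm from its starting place (about 0.021), and it takes 23 N with the lever pinched, so it's at its stop. I'll relax the pull, let go and lift.

send_rows(series=[{"travel":[0.4,0,0],"dr":[0,0,0],"claw":2.2},{"travel":[0.8,0,0],"dr":[0,0,0],"claw":2.2},{"travel":[0.8,0,0],"dr":[0,0,0],"claw":2.2}])

```text
time_s: 19.22
tool_pos: [0.479, -0.0576, 0.092]
tool_rot: [179.9, -0.2, 93.6]
force: [2.1, 8.2, 2.3]
grip_width: 0.0264
```

send_rows(series=[{"travel":[0,0,0],"dr":[0,0,0],"claw":3.6},{"travel":[0,-0.5,0],"dr":[0,0,0],"claw":5.0},{"travel":[0,-0.6,0],"dr":[0,0,0],"claw":7.0},{"travel":[0,-0.6,0],"dr":[0,0,0],"claw":8.7},{"travel":[0,-0.6,0],"dr":[0,0,0],"claw":8.7},{"travel":[0,-0.6,-2],"dr":[0,0,0],"claw":8.7},{"travel":[0,-0.6,-5],"dr":[0,0,0],"claw":8.7},{"travel":[0,-0.6,-8],"dr":[0,0,0],"claw":8.7},{"travel":[0,-0.6,-12],"dr":[0,0,0],"claw":8.7},{"travel":[0,-0.6,-15],"dr":[0,0,0],"claw":8.7},{"travel":[0,-0.6,-15],"dr":[0,0,0],"claw":8.7}])

```text
time_s: 20.13
tool_pos: [0.4756, -0.0621, 0.248]
tool_rot: [179.4, 0.0, 93.5]
force: [2.0, -0.1, -0.3]
grip_width: 0.0852
```

```bash
python3 - <<'E'
from h import *
o=env.get_obs();print(o["time_s"],w2b(o["tool_pos"]),o["force"],o["grip_width"])
b=env.read_camera("scene")[165:280,180:320]
cv2.imwrite("pics/c13.png",cv2.resize(b,None,fx=4.4,fy=4.4,interpolation=cv2.INTER_CUBIC))
E
```

```text
20.1333 [-0.0971  0.0058  0.248 ] [ 1.9988 -0.1216 -0.287 ] 0.08519488637911903
```

View pics/c13.png

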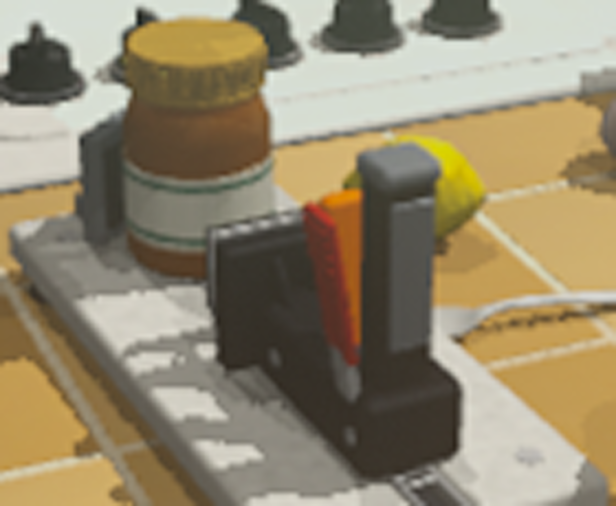

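Head and lever are free, the head hasn't moved (bolt still at scene pixel (242.5,246)), and the jar is upright and clear of the pad. Handing in.

```bash
python3 -c "
from cell import env
print(env.sign_off())"
```

```text
the job is handed in; nothing more can be done
None
```

I finished the whole sequence and handed the job in at about 20 s of the 72 s. No verdict was reported, so the result rests on my own checks.

- **Clamping:** six light squeezes (12–21.5 N grip) brought the head to about 0.054. From the spring figures that is about 29 N on the jar; I couldn't measure it directly. I then let go of the trigger completely.
- **Lid:** turned 95° anticlockwise with about 0.33 N m of resistance. The lid's grain had clearly turned in the later pictures, while the label and jar had not.
- **Release:** I pinched the lever home (28 mm) and dragged the head back until it stopped firmly at 23 N, then let go and lifted the gripper clear.

**Last checks:**
- The jar stands upright on the board, in or very near the V jaw and clear of the pad.
- The lemon and spoon look unmoved. The mug was outside the last picture, but nothing came near it.
- **Head position:** the estimates of its distance from the stop disagreed. Landmark shifts in the scene view and the firm stop say about 0 mm. A coarser gap measurement in the top view gave about 5 mm. I trusted the first.

I viewed 13 pictures, three over the budget of 10.

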